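Punch the drill spot on a tube-block blank

ROBOT

A 6-joint arm with a two-finger parallel gripper is mounted at the origin on the work surface. World frame = base frame: x ahead of the robot, y to its left, z up, the work surface at z = 0. Lengths are in m, angles in rad, forces in N, time in s.
With the tool pointing down it reaches from about 0.425 to 0.95 m from the base axis. Payload 3.5 kg.
Tool frame: the origin (TCP) lies midway between the tips of the shut fingers; the grasp point (between the pads) lies 19 mm behind it (ctrl.pinch_z is the distance from the TCP to the grasp point, in m); z points along the fingers, y is the line along which they close (so a half turn about z gives the same grasp; the last joint's range is limited). The gripper opens to 85 mm and grips with 20 to 120 N. Pads are 22 mm wide; open, the fingers measure 114 mm over their backs; the gripper's body (76 mm by 85 mm) begins 54 mm behind the grasp point. The pads swing forward as they close: fully open they stand 13 mm farther back than shut.
Start: joints at [1.073, 0.286, 1.577, -0, 1.279, -0.15], TCP at [0.23, 0.635, 0.231] pointing down, gripper open.
Joint ranges: [-2.77, 2.77], [-0.9, 2.22], [0.21, 2.48], [-1.53, 4.67], [0.24, 2.81], [-2.84, 2.84]. Speed limits (rad/s): [2.79, 2.79, 3.14, 3.14, 3.14, 3.14].

INTERFACE

Orientations are given as a unit quaternion [x, y, z, w].
In Python, from plant import get_state, viewer, sign_off, ctrl gives the robot as it stands. The module is installed in compiled form; this text tells all that it offers.
- The arm moves only by the shell command python3 -m handwheel 'ROWS' [FORCE]. ROWS is JSON, a list that holds one entry, the list of rows, each a list of 5 numbers: the finger opening in m, from 0 to 0.0854, then the shift along the tool's x, y, z in m, then the turn about the tool's z in degrees. In form: [[[claw, x, y, z, spin], ...]]. A call has 1 to 12 rows; each row shifts and turns the commanded pose from where the row before left it, along the tool's axes as they then stand; what a row does not reach is not made up. A row lasts 1/12 s, in which the tool goes at most 41.7 mm and 7.16 degrees, less where a joint would pass 70% of its speed; a pose out of reach is approached as far as the arm can. A call is refused whole if a number of a shift passes 0.0417 or a number of a turn 7.16, either way. A call with a gripper value outside its range is refused whole. The fingers move at their own pace and stop on an object; FORCE is the grip in N (left out, the last holds). Time passes only in rows, so rows that do not move let the fingers close. It gives the time, the measured TCP pose, the force, the opening and the grip force at its end, in the units of the state.
- get_state(): the state, without advancing time (a new reading comes with each control period).
- viewer.read_camera(name): name is "side" or "top" or "wrist"; returns the picture (384x512x3 uint8, blue, green, red); there is no depth.
- viewer.camera_params(name): a dict with "fov_y" (degrees; the focal length in pixels is half the picture's height over the tangent of half this angle, whatever the lens; pixels are square), "cx", "cy" (the principal point, pixels), "k1" (the pictures are not rectified: a ray, as slopes to the right and down, at radius r is drawn at 1 + k1 r^2 times it, then the intrinsics apply), "xyz" and "attitude" of the camera in the world; the wrist camera has in their place "hand_eye" (4x4, takes a point from camera to tool coordinates, whose origin is the TCP and whose axes are the flange's). Camera axes: x right, y up, looking along -z (the intrinsics and any distortion apply to the point x, -y, -z); pixel columns grow to the right and rows downward; lengths in m; the calibration is good to about 2 mm. A picture is of the moment at which its call begins: read the wrist's pose just before it. camera_params takes no time and is no camera call.
- sign_off(): hands the job in; it is judged then, once.
Trained networks look in the newest picture that a camera, given by its name, has taken for a name from the list of things; names that differ only in an ending like _2 or _b are one class to them, and where a whole thing is asked for, a point or a joint stands for the part that bears it (a point fixed in the world has none). Each returns a list of dicts, best first, with "confidence" (0 to 1); they miss things now and then, are a little off and sometimes report something else, mostly with a low value. They report only what shows in the picture. A call takes as long as a camera call. They do not tell look-alikes from the thing itself.
- viewer.look_for(camera, name): "extent" ([left, top, width, height] as shares, 0 to 1, of the picture: columns of its width, rows of its height, round what is visible of it).
- viewer.outline_of(camera, name): "mask" (384x512 bool, what is visible of it) and "extent" ([left, top, width, height] as shares, 0 to 1, of the picture: columns of its width, rows of its height, round what is visible of it).
- viewer.pinpoint(camera, name): "xy" ([column, row] as shares, 0 to 1, of the picture: columns of its width, rows of its height: a listed point, or the origin of a listed thing).
The state is a dict: "time": time; "qpos": joint angles; "dq": joint speeds; "joint_efforts": joint torques, N m; "eef_pos": TCP position; "tcp_rot": TCP orientation; "contact_force": force on the tool from outside, world axes, zero at the start; "wrist_torque": the same for the moment, N m; "opening": opening from 0.0 (shut) to 1.0 (fully open); "finger_force": force on a finger pad.
Only numpy, scipy, OpenCV 4.12 (cv2) and the standard library are available. Lean on these libraries where they do the work, as an engineer would, in place of code of your own. Each camera call takes 0.05 s, during which the arm holds its last target. There are 200 camera calls.

TASK

Take the spring punch out of its blue stand, put its nose down through the guide hole of the marking jig onto the aluminium blank, and press straight down until the hidden spring snaps and dents the drill spot, without ramming it on to its hard end stop. Then stand the punch back in the hole of its stand, fully home and upright, let go, and leave the other things on the bench where they are.

Things in the scene. Friction and masses are not known exactly. Their poses are not given: they have to be found in the camera images.
- punch: Spring-loaded steel centre punch, 0.25 kg, 140 mm tall, at first upright in the stand, turned up to 35 deg. Origin: centre of the barrel's flat underside (shoulder, where the nose comes out); z up along the barrel. Upward from the shoulder: round barrel 24 mm across (0-30 mm), square grip 22 x 22 mm, flats facing its own x and y (30-80 mm; grip at 55), black cap 26 mm across (80-95 mm).
- punch_tip (a point): Centre of the nose's flat foot, 45 mm below the shoulder at rest. The foot bears on the blank while the barrel is pushed down over the nose; z up.
- punch_nose: Sliding nose, steel, 14 mm diameter; origin 45 mm above its foot. It goes 12 mm up into the barrel, to a hard stop. Resistance: 2.5 N at first, rising to about 14 N at 6.5 mm, then the spring snaps: only 4 to 6 N from 8 mm to the stop. There the barrel's inner pin drives the dent (from 8 mm); well made from 9.5 mm. Over 25 N on the nose spoils the punch. It springs out again when lifted.
- jig: Marking jig, fixed to the bench: two aluminium rails 42 mm tall, 110 mm long along its x, 118 mm over their outsides in y, and a steel cross bar (44 x 118 x 12 mm, top at 54 mm) over their middle. Origin: centre of its underside, on the bench. Jig and stand may swap sides; jig turned up to 30 deg.
- guide (a point): Centre of the guide hole's mouth in the top of the jig's cross bar, 54 mm above the bench. Vertical round hole, 17 mm across, 2.5 mm chamfer, through the 12 mm bar. The blank, an aluminium plate 150 x 74 x 10 mm, lies below on packing of unknown height: its top is 16 to 24 mm below the mouth, to be found by feel. The drill spot is a soft 8 mm pip in it, right under the hole.
- mark (a joint): Depth of the dent at the drill spot, m: 0 = unmarked; stays where it was driven; above 0.001 is a good mark.
- stand: The punch stand, fixed: blue plastic block 70 x 70 x 60 mm on a 90 x 90 x 6 mm foot, with one vertical hole in the middle of its top. Origin: centre of its underside, on the bench.
- stand_hole (a point): Centre of the mouth of the stand's hole, in the top face, 60 mm above the bench. Hole straight through, 17 mm diameter, 2.5 mm chamfer. The punch is home when its shoulder rests on the top face round the hole, the nose hanging free inside.
- bottle: Bystander: glass reagent bottle with blue cap, 72 mm diameter, 150 mm tall, origin under its centre.
- tube_rack: Bystander: blue tube rack with white tube tops, 70 x 140 mm, 54 mm tall, origin under its centre.
- tip_box: Bystander: pipette tip box with a pink lid, 110 x 80 mm, 57 mm tall, origin under its centre.
There are look-alikes about, which are no part of the job. What is shaped like the part that bears mark but orange or turquoise is not meant.

How it is judged:
By the outcome, as a careful person would: the job done as asked, in the order asked, and still so for the second after the job is handed in, with the robot touching nothing.
It also fails if it takes over 58 s, if anything falls off the work surface, if the arm or the gripper's body presses on something with over 40 N, if the wrist force passes 120 N, or if a joint passes its speed limit or range.

## Working session

There is one attempt and no reset: what is moved stays moved. The work goes in short steps, Python scripts to look and compute and a shell command to move; the robot and the scene stay as the last step left them, time stands still between calls to the robot, and variables do not carry over. Pictures are saved under pics/ and viewed, at most 10 in all, crops included, and the job is handed in when it is done.

```bash
mkdir -p pics
cat > h.py <<'E'
import numpy as np, cv2
from plant import get_state, viewer, sign_off, ctrl
from scipy.spatial.transform import Rotation as R
def pose():
    s=get_state(); T=np.eye(4); T[:3,:3]=R.from_quat(s["tcp_rot"]).as_matrix(); T[:3,3]=s["eef_pos"]; return T
def cam(name,T=None):
    p=viewer.camera_params(name)
    if name=="wrist": M=(pose() if T is None else T)@np.array(p["hand_eye"])
    else:
        M=np.eye(4); a=np.array(p["attitude"]); M[:3,:3]=a if a.shape==(3,3) else R.from_quat(a).as_matrix(); M[:3,3]=p["xyz"]
    f=192/np.tan(np.radians(p["fov_y"])/2)
    return p,M,f
def ray(name,uv,T=None):
    p,M,f=cam(name,T); d=np.array([(uv[0]-p["cx"])/f,(uv[1]-p["cy"])/f]); s=d.copy()
    for _ in range(30): s=d/(1+p["k1"]*(s@s))
    v=M[:3,:3]@np.array([s[0],-s[1],-1]); return M[:3,3],v
def at_z(name,uv,z,T=None):
    o,v=ray(name,uv,T); return o+v*(z-o[2])/v[2]
def proj(name,X,T=None):
    p,M,f=cam(name,T); c=M[:3,:3].T@(np.array(X)-M[:3,3]); s=np.array([c[0],-c[1]])/-c[2]
    s=s*(1+p["k1"]*(s@s)); return s*f+[p["cx"],p["cy"]]
E
cat > a.py <<'E'
from h import *
for c in ("top","side"):
    p=viewer.camera_params(c); print(c,p)
    im=viewer.read_camera(c); cv2.imwrite(f"pics/{c}0.png",im)
    for n,z in (("punch",.06),("guide",.054),("stand_hole",.06),("jig",0),("stand",0)):
        for r in viewer.pinpoint(c,n)[:3]:
            uv=np.array(r["xy"])*[512,384]; print(c,n,round(r["confidence"],2),uv.round(1),at_z(c,uv,z).round(4))
print(viewer.camera_params("wrist")); print(ctrl.pinch_z,get_state())
a=cv2.imread("pics/top0.png");b=cv2.imread("pics/side0.png")
E
python3 a.py
```

```text
top {'fov_y': 45.53455143586982, 'cx': 243.20327373189755, 'cy': 196.12207644811122, 'k1': -0.07449869628419625, 'xyz': array([ 4.36543380e-01, -1.71634758e-04,  1.39203966e+00]), 'attitude': array([-0.03662339,  0.03063844,  0.71149321, -0.70106877])}
top punch 0.53 [203.1 212.4] [0.5178 0.1279 0.06  ]
top punch 0.3 [294.4 194.1] [ 0.5674 -0.1397  0.06  ]
top guide 0.73 [295.1 195.3] [ 0.5644 -0.1423  0.054 ]
top stand_hole 0.57 [202.1 214.7] [0.5112 0.131  0.06  ]
top jig 0.61 [295.8 197.8] [ 0.5619 -0.1499  0.    ]
top stand 0.67 [204.5 212.2] [0.522  0.1295 0.    ]
side {'fov_y': 44.90786900142528, 'cx': 253.84411972157926, 'cy': 191.5712192418144, 'k1': -0.011487672327056032, 'xyz': array([ 0.29481276, -0.88965098,  0.689819  ]), 'attitude': array([ 0.46260558, -0.07690552, -0.12237709,  0.87470307])}
side punch 0.68 [217.9 168. ] [0.514  0.1282 0.06  ]
side guide 0.93 [268.5 230.9] [ 0.5633 -0.1468  0.054 ]
side stand_hole 0.7 [225.5 169.8] [0.531  0.1145 0.06  ]
side jig 0.97 [269.9 246.7] [ 0.5716 -0.1383  0.    ]
side jig 0.32 [347.2 318.5] [ 0.6488 -0.3741  0.    ]
side sta
[... 507 characters left out ...]

0.0187 {'time': 0.6, 'qpos': array([ 1.07299668e+00,  2.86233026e-01,  1.57669864e+00,  5.69388169e-07,
        1.27863410e+00, -1.49975422e-01]), 'dq': array([-0.00105017,  0.00020561, -0.00047909,  0.00074277,  0.0016451 ,
       -0.00035666]), 'joint_efforts': array([-5.31587489e-06, -4.05664408e+01, -2.92743480e+01, -7.11501616e-05,
        6.03946137e-04, -3.71517132e-06]), 'eef_pos': array([0.23002208, 0.63457563, 0.2313703 ]), 'tcp_rot': array([1.73036843e-01, 9.84915352e-01, 1.28292522e-05, 4.01931761e-06]), 'contact_force': array([-0.76895841,  1.04966461, -0.12358535]), 'wrist_torque': array([0.04495686, 0.01640353, 0.01874468]), 'finger_force': 0.0, 'opening': 0.9978484755494504}
```

Run:
```python
from h import *
a=cv2.imread("pics/top0.png");b=cv2.imread("pics/side0.png")
cv2.imwrite("pics/t1.png",cv2.resize(a,(768,576),interpolation=cv2.INTER_CUBIC))
cv2.imwrite("pics/s1.png",cv2.resize(b,(768,576),interpolation=cv2.INTER_CUBIC))
```

```text
(no output)
```

View pics/t1.png

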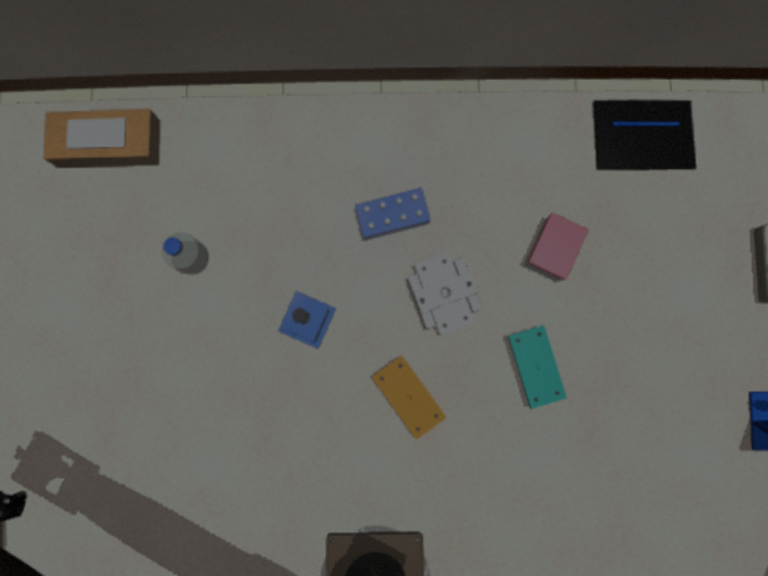

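View pics/s1.png

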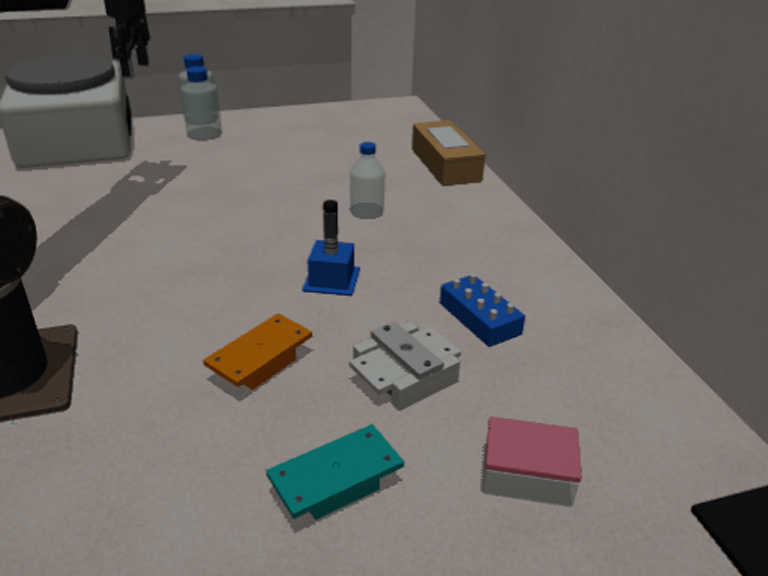

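The top view shows the blue stand with the punch at about (203,212) and the steel jig at about (297,195). The orange and turquoise plates are decoys, and the side view agrees. I'll move above the stand now and refine with the wrist camera.

```bash
python3 -m handwheel '[[[0.0854,-0.0317,-0.027,0,0],[0.0854,-0.0317,-0.027,0,0],[0.0854,-0.0317,-0.027,0,0],[0.0854,-0.0317,-0.027,0,0],[0.0854,-0.0317,-0.027,0,0],[0.0854,-0.0317,-0.027,0,0],[0.0854,-0.0317,-0.027,0,0],[0.0854,-0.0317,-0.027,0,0],[0.0854,-0.0317,-0.027,0,0],[0.0854,-0.0317,-0.027,0,0],[0.0854,-0.0317,-0.027,0,0],[0.0854,-0.0317,-0.027,0,0]]]' 
python3 -m handwheel '[[[0.0854,-0.0317,-0.027,0,0],[0.0854,-0.0317,-0.027,0,0],[0.0854,0,0,0,0],[0.0854,0,0,0,0]]]'
cat > w.py <<'E'
from h import *
import sys
T=pose(); print("tcp",T[:3,3].round(4),"yaw y-axis",np.degrees(np.arctan2(T[1,1],T[0,1])).round(2),"t",get_state()["time"])
im=viewer.read_camera("wrist"); tag=sys.argv[1]
cv2.imwrite(f"pics/w{tag}.png",im); np.save(f"w{tag}.npy",T)
for n,z in [(a.split("=")[0],float(a.split("=")[1])) for a in sys.argv[2:]]:
    for r in viewer.pinpoint("wrist",n)[:2]:
        uv=np.array(r["xy"])*[512,384]; print(n,round(r["confidence"],2),uv.round(1),at_z("wrist",uv,z,T).round(4))
cv2.imwrite(f"pics/w{tag}b.png",cv2.resize(im,(768,576),interpolation=cv2.INTER_CUBIC))
E
python3 w.py 1 punch=.06 stand_hole=.06 stand=0 guide=.054
```

```text
time: 1.6
eef_pos: [0.4779, 0.1985, 0.2319]
tcp_rot: [0.173, 0.985, 0.0, 0.001]
contact_force: [0.5, 0.1, -0.3]
opening: 1.001
finger_force: 0.0
time: 1.93
eef_pos: [0.5193, 0.126, 0.2315]
tcp_rot: [0.175, 0.985, 0.0, 0.0]
contact_force: [0.3, 0.4, 0.2]
opening: 0.999
finger_force: 0.0
tcp [0.5193 0.126  0.2315] yaw y-axis 69.82 t 1.9333
punch 0.86 [259.2 177.9] [0.5226 0.1315 0.06  ]
stand_hole 0.75 [257.5 181. ] [0.5251 0.1286 0.06  ]
stand 0.64 [260.5 163.3] [0.5195 0.1355 0.    ]
guide 0.9 [ 62.1 285.5] [ 0.5675 -0.1418  0.054 ]
```

View pics/w1b.png

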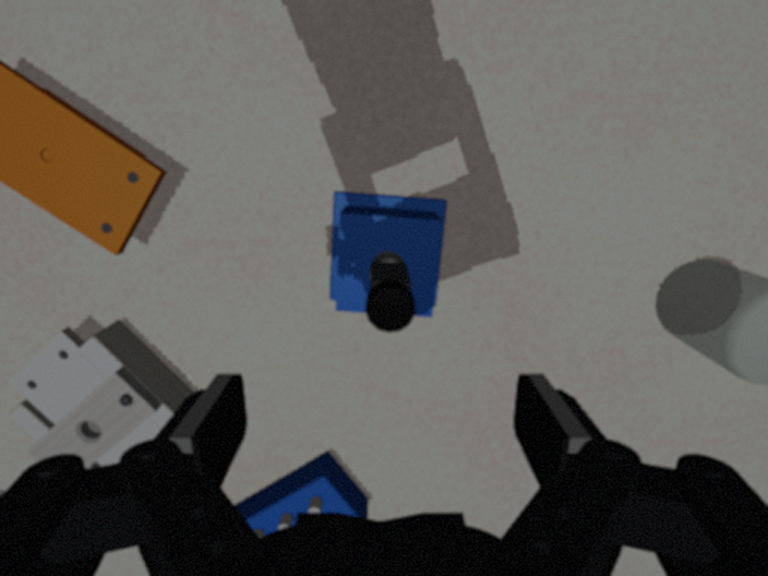

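The wrist view shows the punch upright in the blue stand: the cap is near pixel (260,203) and the shoulder ring near (258,176). The jig hole is at about (60,286). I'll work out the axis from the cap and zoom in, brightened, to read the grip's yaw.

Run:
```python
from h import *
T=np.load("w1.npy"); im=cv2.imread("pics/w1.png")
g=im.max(2); m=(g<45).astype(np.uint8); m[250:]=0
n,l,s,c=cv2.connectedComponentsWithStats(m); 
i=1+np.argmax(s[1:,4]*(abs(c[1:,0]-259)<25)*(abs(c[1:,1]-195)<40)); print(s[i],c[i])
print("cap guess",at_z("wrist",(260,203.5),.155,T).round(4))
# fit predicted outlines for punch at candidate
for X in ([.5226,.1315],[.5240,.1300],[.5193,.126]):
  print(X,"cap",proj("wrist",X+[.155],T).round(1),"shoulder",proj("wrist",X+[.06],T).round(1),"hole")
c=im[140:225,225:295].astype(float); c=np.clip((c/90)**.6*255,0,255).astype(np.uint8)
cv2.imwrite("pics/c1.png",cv2.resize(c,None,fx=7,fy=7,interpolation=cv2.INTER_CUBIC))
```

```text
[ 245  168   32   53 1273] [259.6991359  195.59073056]
cap guess [0.5195 0.1314 0.155 ]
[0.5226, 0.1315] cap [261.5 207.1] shoulder [259.2 177.9] hole
[0.524, 0.13] cap [260.3 209.4] shoulder [258.3 179.6] hole
[0.5193, 0.126] cap [253.2 205.6] shoulder [253.2 176.8] hole
```

View pics/c1.png

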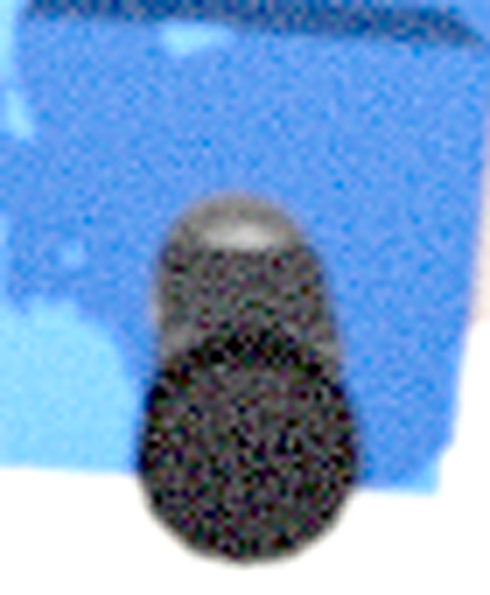

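The cap centre is at (260.7,204.3). The grip is about 24 px wide, so its flats are nearly square to the tool's y, with a slope of about 4° like the stand. Next I'll cross-check the position and height with the side and top images already taken.

Run:
```python
from h import *
from scipy.optimize import least_squares
T=np.load("w1.npy")
for c,box in (("side",(195,120,250,180)),("top",(185,195,225,235))):
    im=cv2.imread(f"pics/{c}0.png"); x0,y0,x1,y1=box
    m=np.zeros(im.shape[:2],np.uint8); m[y0:y1,x0:x1]=(im[y0:y1,x0:x1].max(2)<70)
    n,l,s,cc=cv2.connectedComponentsWithStats(m); i=1+np.argmax(s[1:,4]); print(c,s[i],cc[i].round(1))
    for z in (.06,.09,.14,.155): print(z,proj(c,[.521,.131,z]).round(1))
for uv in ((260.7,204.3),): print(at_z("wrist",uv,.150,T).round(4),at_z("wrist",uv,.155,T).round(4))
ax=T[:3,:2].T
for X in ([.5205,.131],[.5225,.1305]): print("shift tool", (ax@(np.array(X+[0])-T[:3,3])).round(4))
```

```text
side [215 133  10  37 310] [220.1 150.6]
0.06 [220.3 167.1]
0.09 [220.1 157.1]
0.14 [219.7 139.9]
0.155 [219.6 134.6]
top [195 206  11  10  82] [200.2 210.4]
0.06 [202.1 211.3]
0.09 [201.  210.7]
0.14 [199.2 209.5]
0.155 [198.6 209.2]
[0.5218 0.1312 0.15  ] [0.5203 0.1317 0.155 ]
shift tool [0.0006 0.005 ]
shift tool [-0.0015  0.0052]
```

```bash
python3 -m handwheel '[[[0.0854,0,0.005,0.02,3.8],[0.0854,0,0,0.03,0],[0.0854,0,0,0.03,0],[0.0854,0,0,0.03,0],[0.0854,0,0,0.0235,0],[0.0854,0,0,0,0],[0.0854,0,0,0,0]]]' 80
python3 w.py 2 punch=.06
```

```text
time: 2.77
eef_pos: [0.5187, 0.1336, 0.0968]
tcp_rot: [0.205, 0.979, -0.0, -0.002]
contact_force: [-0.3, -0.6, 0.5]
opening: 1.001
finger_force: 0.0
tcp [0.5187 0.1336 0.0968] yaw y-axis 66.38 t 2.7667
punch 0.89 [250.9 233.8] [0.5232 0.13   0.06  ]
```

View pics/w2b.png

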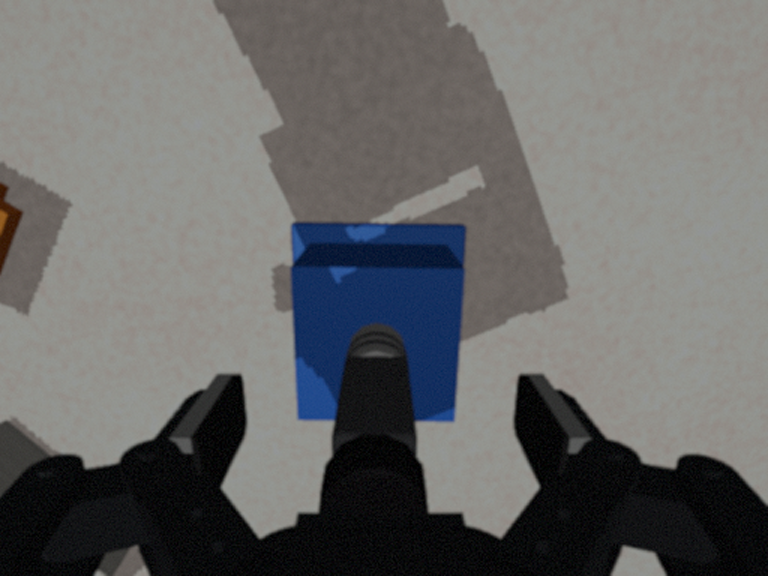

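The grip is square between the pads (columns 227–276 of the raw picture) and the shoulder is near (251,234). I'll centre on it, close, and then lift.

```bash
python3 -m handwheel '[[[0.0854,-0.004,-0.0013,0,0],[0.03,0,0,0,0],[0.015,0,0,0,0],[0.015,0,0,0,0],[0.015,0,0,0,0],[0.015,0,0,0,0],[0.015,0,0,0,0],[0.015,0,0,0,0]]]' 80
python3 -m handwheel '[[[0.015,0,0,0,0]]]'
```

```text
time: 3.53
eef_pos: [0.5235, 0.1299, 0.0981]
tcp_rot: [0.206, 0.979, 0.0, 0.0]
contact_force: [0.1, 0.8, 0.8]
opening: 0.251
finger_force: 78.1
time: 3.62
eef_pos: [0.5235, 0.1299, 0.0981]
tcp_rot: [0.206, 0.979, 0.0, 0.0]
contact_force: [1.6, 0.6, 1.7]
opening: 0.25
finger_force: 78.1
```

```bash
python3 -m handwheel '[[[0.015,0,0,-0.02,0],[0.015,0,0,-0.025,0],[0.015,0,0,-0.025,0],[0.015,0,0,-0.02,0]]]'
python3 -m handwheel '[[[0.015,-0.0212,-0.0334,0,0],[0.015,-0.0212,-0.0334,0,0],[0.015,-0.0212,-0.0334,0,0],[0.015,-0.0212,-0.0334,0,0],[0.015,-0.0212,-0.0334,0,0],[0.015,-0.0212,-0.0334,0,0],[0.015,-0.0212,-0.0334,0,0],[0.015,0,0,0,0],[0.015,0,0,0,0]]]'
python3 w.py 3 guide=.054 punch_tip=.105 punch=.15
```

```text
time: 3.95
eef_pos: [0.5229, 0.1298, 0.1884]
tcp_rot: [0.206, 0.979, -0.0, -0.0]
contact_force: [1.2, -0.6, -2.8]
opening: 0.246
finger_force: 79.4
time: 4.7
eef_pos: [0.5643, -0.1458, 0.1865]
tcp_rot: [0.207, 0.978, 0.0, -0.001]
contact_force: [-0.5, 0.5, -2.7]
opening: 0.249
finger_force: 79.6
tcp [ 0.5643 -0.1458  0.1865] yaw y-axis 66.05 t 4.7
guide 0.95 [256.6 191.3] [ 0.5696 -0.1448  0.054 ]
punch_tip 0.57 [251.3 203.4] [ 0.5634 -0.1471  0.105 ]
punch 0.57 [255.5 225.2] [ 0.5645 -0.1443  0.15  ]
```

View pics/w3b.png

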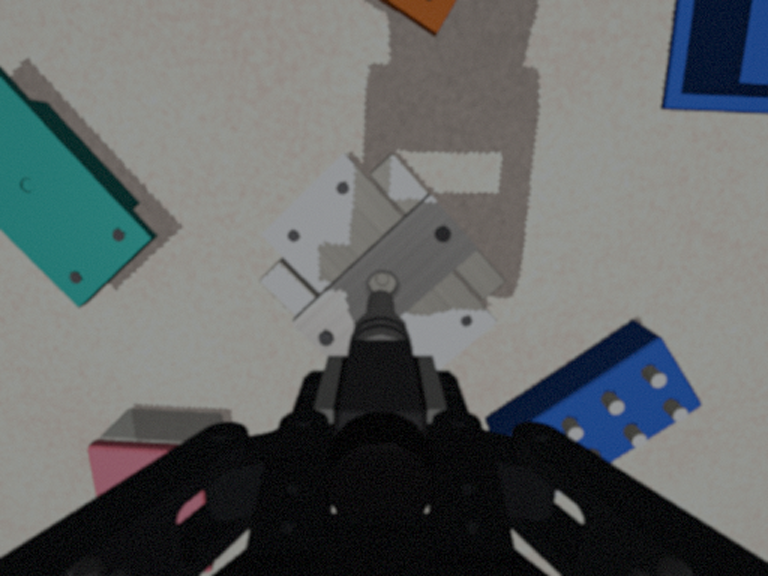

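The wrist view shows the hole's disc near (255,189), partly behind the dark nose, and the bar screws at (295,156) and (217,225). I'll overlay the predicted circles on an enlarged crop to measure the nose against the hole.

Run:
```python
from h import *
T=np.load("w3.npy"); im=cv2.imread("pics/w3.png"); k=8; x0,y0=215,155
c=im[y0:y0+70,x0:x0+80].astype(float); c=np.clip((c/200)**.6*255,0,255).astype(np.uint8)
c=cv2.resize(c,None,fx=k,fy=k,interpolation=cv2.INTER_CUBIC)
def circ(ctr,z,r,col):
    a=np.linspace(0,2*np.pi,60); P=np.array([proj("wrist",[ctr[0]+r*np.cos(t),ctr[1]+r*np.sin(t),z],T) for t in a])
    cv2.polylines(c,[np.int32((P-[x0-.0,y0-.0]+.5)*k)],True,col,1)
circ((.5696,-.1448),.054,.0085,(0,255,0)); circ((.5696,-.1448),.054,.011,(0,255,0))
tz=T[2,3]-.0831; circ(T[:2,3],tz,.007,(0,0,255)); circ(T[:2,3],tz+.045,.012,(255,0,0))
cv2.imwrite("pics/c3.png",c); print(proj("wrist",[*T[:2,3],tz],T))
```

```text
[253.27726948 203.10739294]
```

View pics/c3.png

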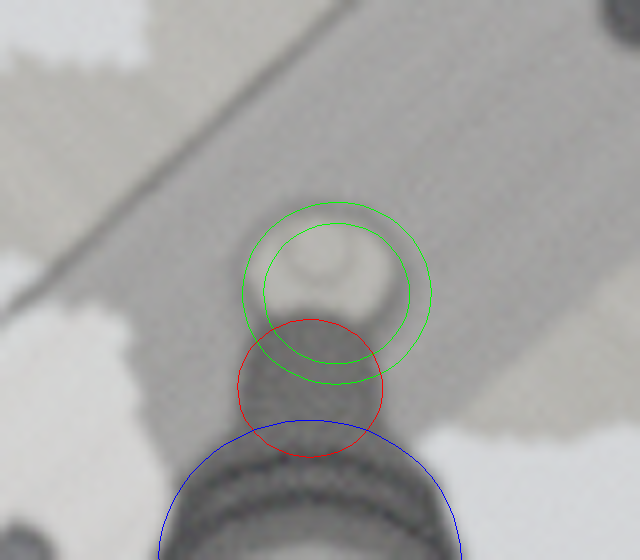

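The overlay puts the nose foot at crop (312,383) and the hole mouth at about (321,290), with the pip at (320,250), so the bar is deeper than the pip by a plausible amount. I'll convert these to a tool shift.

Run:
```python
from h import *
T=np.load("w3.npy"); tz=T[2,3]-.0831
H=at_z("wrist",(254.7,190.75),.054,T); F=at_z("wrist",(253.56,202.4),tz,T); print(H.round(4),F.round(4),"pip",[at_z("wrist",(320/8+214.5,250/8+154.5),z,T).round(4) for z in (.03,.034,.038)])
print("tool shift",(T[:3,:3].T@(H-F)).round(4), "axis tilt z", T[:3,2].round(4))
```

```text
[ 0.5684 -0.1462  0.054 ] [ 0.5639 -0.1454  0.1034] pip [array([ 0.5697, -0.1469,  0.03  ]), array([ 0.5688, -0.1465,  0.034 ]), array([ 0.5678, -0.1461,  0.038 ])]
tool shift [-0.0046  0.0011  0.0494] axis tilt z [-0.0023  0.0011 -1.    ]
```

```bash
python3 -m handwheel '[[[0.015,-0.0046,0.0011,0.015,0],[0.015,0,0,0.02,0],[0.015,0,0,0.01,0],[0.015,0,0,0,0],[0.015,0,0,0,0],[0.015,0,0,0,0]]]'
python3 -m handwheel '[[[0.015,0,0,0.003,0],[0.015,0,0,0.002,0],[0.015,0,0,0,0]]]'
```

```text
time: 5.4
eef_pos: [0.5702, -0.1444, 0.1438]
tcp_rot: [0.205, 0.979, -0.0, 0.001]
contact_force: [0.7, -0.1, -1.4]
opening: 0.251
finger_force: 79.6
time: 5.65
eef_pos: [0.5697, -0.1448, 0.138]
tcp_rot: [0.206, 0.979, -0.0, 0.0]
contact_force: [-0.1, 0.4, -2.7]
opening: 0.246
finger_force: 79.6
```

Run:
```python
from h import *
T=pose(); im=viewer.read_camera("wrist"); T2=pose(); print(T[:3,3].round(4),T2[:3,3].round(4)); np.save("w4.npy",T); cv2.imwrite("pics/w4.png",im)
k=8; x0,y0=215,155
c=im[y0:y0+70,x0:x0+80].astype(float); c=np.clip((c/200)**.6*255,0,255).astype(np.uint8)
c=cv2.resize(c,None,fx=k,fy=k,interpolation=cv2.INTER_CUBIC)
def circ(ctr,z,r,col):
    a=np.linspace(0,2*np.pi,60); P=np.array([proj("wrist",[ctr[0]+r*np.cos(t),ctr[1]+r*np.sin(t),z],T) for t in a])
    cv2.polylines(c,[np.int32((P-[x0,y0]+.5)*k)],True,col,1)
circ(T[:2,3],T[2,3]-.0831,.007,(0,0,255)); circ(T[:2,3],.054,.011,(0,255,0))
cv2.imwrite("pics/c4.png",c)
```

```text
[ 0.5697 -0.1448  0.138 ] [ 0.5697 -0.1448  0.138 ]
```

View pics/c4.png

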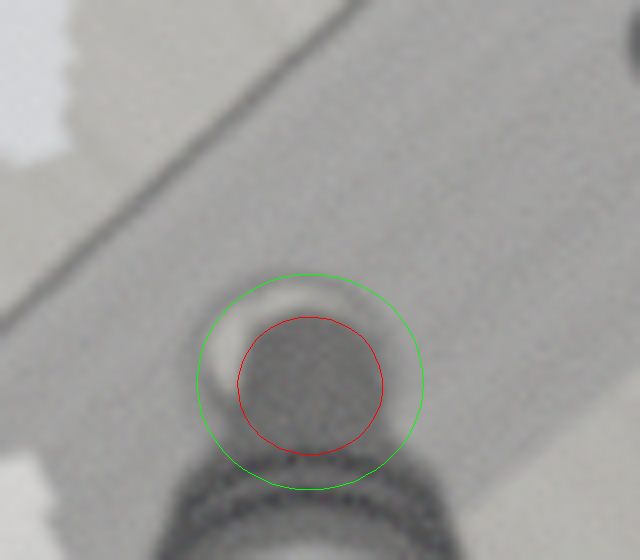

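The picture shows the nose foot at crop (313,385) and the hole's throat at about (302,375): a bright crescent on the left and none on the right. The nose therefore has to go about 0.9 mm toward −y. I'll correct that and feel down into the hole.

```bash
python3 -m handwheel '[[[0.015,0.0002,-0.0009,0,0],[0.015,0,0,0,0],[0.015,0,0,0.002,0],[0.015,0,0,0.002,0],[0.015,0,0,0,0]]]'
python3 -m handwheel '[[[0.015,0,0,0.002,0],[0.015,0,0,0.002,0],[0.015,0,0,0.002,0],[0.015,0,0,0,0],[0.015,0,0,0,0]]]'
```

```text
time: 6.12
eef_pos: [0.569, -0.1455, 0.1333]
tcp_rot: [0.206, 0.979, -0.0, -0.0]
contact_force: [0.5, -1.1, -2.3]
opening: 0.25
finger_force: 79.6
time: 6.53
eef_pos: [0.5691, -0.1455, 0.1276]
tcp_rot: [0.206, 0.979, -0.0, -0.0]
contact_force: [-0.1, -0.6, -2.8]
opening: 0.251
finger_force: 79.6
```

```bash
python3 -m handwheel '[[[0.015,0,0,0.002,0],[0.015,0,0,0.002,0],[0.015,0,0,0.001,0],[0.015,0,0,0,0],[0.015,0,0,0,0]]]' | grep -E "eef|contact"
for i in 1 2 ; do python3 -m handwheel '[[[0.015,0,0,0.001,0],[0.015,0,0,0,0],[0.015,0,0,0,0]]]' | grep -E "eef|contact"; done
python3 -m handwheel '[[[0.015,0,0,0.001,0],[0.015,0,0,0,0],[0.015,0,0,0,0]]]' | grep -E "eef|contact"
```

```text
eef_pos: [0.5691, -0.1455, 0.1227]
contact_force: [-0.3, -0.8, -2.6]
eef_pos: [0.5691, -0.1455, 0.1218]
contact_force: [0.9, 0.2, -2.5]
eef_pos: [0.5691, -0.1455, 0.1208]
contact_force: [0.2, -0.3, -3.3]
eef_pos: [0.5691, -0.1455, 0.1197]
contact_force: [0.2, -0.4, -2.8]
```

```bash
python3 -m handwheel '[[[0.015,0,0,0.001,0],[0.015,0,0,0,0],[0.015,0,0,0,0]]]' | grep -E "eef|contact"
python3 -m handwheel '[[[0.015,0,0,0.001,0],[0.015,0,0,0,0],[0.015,0,0,0,0]]]' | grep -E "eef|contact"
python3 -m handwheel '[[[0.015,0,0,0.001,0],[0.015,0,0,0,0],[0.015,0,0,0,0]]]' | grep -E "eef|contact"
```

```text
eef_pos: [0.5692, -0.1455, 0.1188]
contact_force: [0.4, 0.2, -2.8]
eef_pos: [0.5693, -0.1455, 0.1183]
contact_force: [-0.5, -0.1, 1.1]
eef_pos: [0.5693, -0.1455, 0.1172]
contact_force: [-1.3, 0.0, 1.2]
```

```bash
for k in 1 2; do :; done
python3 -m handwheel '[[[0.015,0,0,0.001,0],[0.015,0,0,0.001,0],[0.015,0,0,0,0],[0.015,0,0,0,0]]]' | grep -E "eef|contact"
python3 -m handwheel '[[[0.015,0,0,0.001,0],[0.015,0,0,0.0005,0],[0.015,0,0,0,0],[0.015,0,0,0,0]]]' | grep -E "eef|contact"
python3 -m handwheel '[[[0.015,0,0,0.001,0],[0.015,0,0,0,0],[0.015,0,0,0,0]]]' | grep -E "eef|contact"
```

```text
eef_pos: [0.5694, -0.1455, 0.1152]
contact_force: [-1.4, 0.4, 3.8]
eef_pos: [0.5694, -0.1455, 0.1137]
contact_force: [-0.7, 0.8, 5.2]
eef_pos: [0.5694, -0.1456, 0.1127]
contact_force: [-1.1, -0.3, 4.6]
```

```bash
python3 -m handwheel '[[[0.015,0,0,0,0],[0.015,0,0,0,0]]]' | grep -E "eef|contact|open"
python3 -m handwheel '[[[0.015,0,0,0.0005,0],[0.015,0,0,0,0],[0.015,0,0,0,0]]]' | grep -E "eef|contact"
python3 - <<'E'
from h import *
T=np.load("w4.npy"); 
T=pose(); im=viewer.read_camera("wrist"); np.save("w5.npy",T); cv2.imwrite("pics/w5.png",im)
k=6;x0,y0=200,140; a=[]
for f in ("w3","w5"):
    c=cv2.imread(f"pics/{f}.png")[y0:y0+95,x0:x0+65*1+0].astype(float)
    c=np.clip((c/120)**.5*255,0,255).astype(np.uint8); a.append(cv2.resize(c,None,fx=k,fy=k,interpolation=cv2.INTER_CUBIC))
    c=None
    c=cv2.imread(f"pics/{f}.png")[y0:y0+95,x0:x0+110]
d=[cv2.resize(np.clip((cv2.imread(f"pics/{f}.png")[175:270,220:290].astype(float)/120)**.5*255,0,255).astype(np.uint8),None,fx=5.5,fy=6,interpolation=cv2.INTER_CUBIC) for f in ("w3","w5")]
cv2.imwrite("pics/c5.png",np.hstack(d))
E
```

```text
eef_pos: [0.5694, -0.1456, 0.1126]
contact_force: [0.1, 0.7, 5.6]
opening: 0.249
eef_pos: [0.5694, -0.1456, 0.1122]
contact_force: [-0.3, 0.8, 5.2]
```

View pics/c5.png

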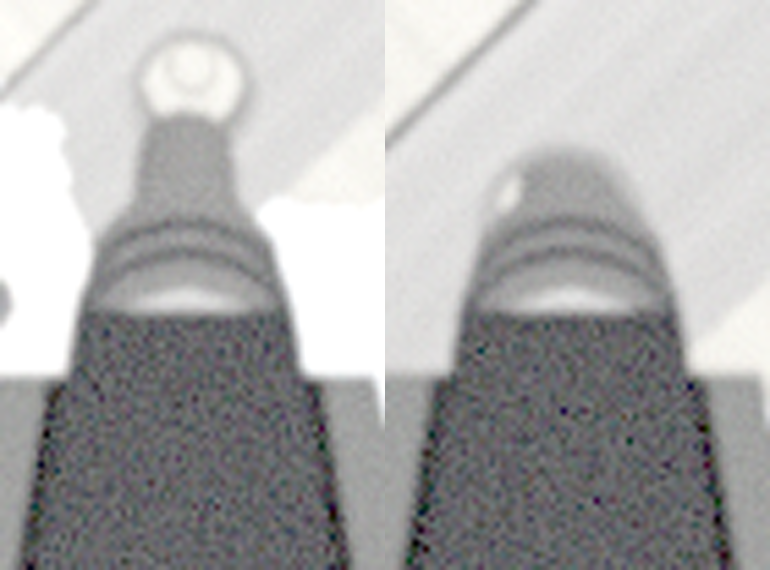

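The barrel sits in the same place between the pads in both crops (row 315), so the grip hasn't slipped. The shoulder is still clear of the bar. I'll keep pressing in small steps.

```bash
python3 -m handwheel '[[[0.015,0,0,0.0005,0],[0.015,0,0,0,0],[0.015,0,0,0,0]]]' | grep -E "eef|contact"
python3 -m handwheel '[[[0.015,0,0,0.0005,0],[0.015,0,0,0,0],[0.015,0,0,0,0]]]' | grep -E "eef|contact"
python3 -m handwheel '[[[0.015,0,0,0.0005,0],[0.015,0,0,0,0],[0.015,0,0,0,0]]]' | grep -E "eef|contact"
```

```text
eef_pos: [0.5694, -0.1456, 0.1118]
contact_force: [-1.9, 0.3, 5.8]
eef_pos: [0.5695, -0.1456, 0.1116]
contact_force: [-1.5, 0.6, 8.5]
eef_pos: [0.5695, -0.1456, 0.1114]
contact_force: [-2.2, 1.1, 6.9]
```

```bash
for i in 1 2 3; do python3 - <<'E'
from h import *
s=get_state();print(s["eef_pos"].round(5),s["contact_force"].round(1),s["wrist_torque"].round(2),R.from_quat(s["tcp_rot"]).as_matrix()[:,2].round(4), s["joint_efforts"].round(1))
E
done; python3 -m handwheel '[[[0.015,0,0,0,0],[0.015,0,0,0,0]]]' | grep -E "eef|contact"
python3 -m handwheel '[[[0.015,0,0,0.0003,0],[0.015,0,0,0,0],[0.015,0,0,0,0]]]' | grep -E "eef|contact"
python3 - <<'E'
from h import *
s=get_state();print(s["eef_pos"].round(5),s["contact_force"].round(1),s["wrist_torque"].round(2),R.from_quat(s["tcp_rot"]).as_matrix()[:,2].round(4), s["joint_efforts"].round(1))
E
```

```text
[ 0.56951 -0.14564  0.11136] [-2.2  1.1  6.9] [ 0.22  0.51 -0.01] [ 6.e-04 -3.e-04 -1.e+00] [ -0.2 -30.8 -23.7   0.   -0.8   0. ]
[ 0.56951 -0.14564  0.11136] [-2.2  1.1  6.9] [ 0.22  0.51 -0.01] [ 6.e-04 -3.e-04 -1.e+00] [ -0.2 -30.8 -23.7   0.   -0.8   0. ]
[ 0.56951 -0.14564  0.11136] [-2.2  1.1  6.9] [ 0.22  0.51 -0.01] [ 6.e-04 -3.e-04 -1.e+00] [ -0.2 -30.8 -23.7   0.   -0.8   0. ]
eef_pos: [0.5695, -0.1456, 0.1113]
contact_force: [-2.4, 0.2, 8.7]
eef_pos: [0.5695, -0.1456, 0.111]
contact_force: [-2.7, 0.7, 7.6]
[ 0.56947 -0.14562  0.11099] [-2.7  0.7  7.6] [0.21 0.49 0.02] [ 5.e-04 -3.e-04 -1.e+00] [ -0.2 -30.9 -23.7   0.   -0.7   0. ]
```

```bash
cat > slip.py <<'E'
from h import *
import sys
im=viewer.read_camera("wrist"); f=sys.argv[1]; cv2.imwrite(f"pics/{f}.png",im)
a0=cv2.imread("pics/w3.png",0).astype(np.float32)
for g in ("w4","w5",f):
    b=cv2.imread(f"pics/{g}.png",0).astype(np.float32); o=[]
    for (x,y,w,h) in ((238,213,32,18),(205,237,24,24),(280,237,22,24)):
        t=cv2.resize(a0[y:y+h,x:x+w],None,fx=8,fy=8,interpolation=cv2.INTER_CUBIC); s=cv2.resize(b[y-4:y+h+4,x-4:x+w+4],None,fx=8,fy=8,interpolation=cv2.INTER_CUBIC)
        r=cv2.matchTemplate(s,t,cv2.TM_CCOEFF_NORMED); _,m,_,p=cv2.minMaxLoc(r); o.append((p[0]/8-4,p[1]/8-4,round(m,2)))
    print(g,o)
p=pose(); tz=p[2,3]
for dz in (0,.001): print(proj("wrist",[*(p[:2,3]),tz-.0081+dz],p))
E
python3 slip.py w6
```

```text
w4 [(0.25, 0.0, 0.97), (1.0, -0.5, 0.83), (0.0, 0.0, 1.0)]
w5 [(0.375, -0.125, 0.97), (-0.25, 0.0, 0.98), (0.125, 0.25, 0.98)]
w6 [(0.375, -0.125, 0.97), (-0.25, 0.0, 0.98), (0.125, 0.25, 0.98)]
[253.21542681 245.70817327]
[253.21413178 246.53010516]
```

The pads and the barrel haven't moved relative to each other, so TCP travel equals nose travel. I'll continue in small steps and watch for the force drop.

```bash
python3 -m handwheel '[[[0.015,0,0,0.0005,0],[0.015,0,0,0,0],[0.015,0,0,0,0]]]' | grep -E "eef|contact"
python3 -m handwheel '[[[0.015,0,0,0.0005,0],[0.015,0,0,0,0],[0.015,0,0,0,0]]]' | grep -E "eef|contact"
```

```text
eef_pos: [0.5695, -0.1456, 0.1105]
contact_force: [-2.4, 0.8, 7.0]
eef_pos: [0.5695, -0.1456, 0.1099]
contact_force: [-1.5, 0.4, 6.3]
```

```bash
python3 -m handwheel '[[[0.015,0,0,0.0005,0],[0.015,0,0,0,0],[0.015,0,0,0,0]]]' | grep -E "eef|contact"
python3 -m handwheel '[[[0.015,0,0,0.0005,0],[0.015,0,0,0,0],[0.015,0,0,0,0]]]' | grep -E "eef|contact"
```

```text
eef_pos: [0.5695, -0.1456, 0.1093]
contact_force: [-1.7, 0.6, 5.3]
eef_pos: [0.5694, -0.1456, 0.1087]
contact_force: [-1.1, 1.3, 7.1]
```

```bash
python3 -m handwheel '[[[0.015,0,0,0,0],[0.015,0,0,0,0]]]' | grep -E "eef|contact"
python3 -m handwheel '[[[0.015,0,0,0.0005,0],[0.015,0,0,0,0],[0.015,0,0,0,0]]]' | grep -E "eef|contact"
python3 -m handwheel '[[[0.015,0,0,0,0],[0.015,0,0,0,0]]]' | grep -E "eef|contact"
```

```text
eef_pos: [0.5694, -0.1456, 0.1085]
contact_force: [-2.5, -0.0, 5.6]
eef_pos: [0.5694, -0.1456, 0.108]
contact_force: [-1.6, 0.6, 4.7]
eef_pos: [0.5694, -0.1456, 0.1079]
contact_force: [-0.4, 1.4, 5.2]
```

```bash
python3 -m handwheel '[[[0.015,0,0,0.0003,0],[0.015,0,0,0,0],[0.015,0,0,0,0]]]' | grep -E "eef|contact"
python3 -m handwheel '[[[0.015,0,0,-0.002,0],[0.015,0,0,0,0],[0.015,0,0,0,0]]]' | grep -E "eef|contact"
python3 -m handwheel '[[[0.015,0,0,-0.003,0],[0.015,0,0,0,0],[0.015,0,0,0,0]]]' | grep -E "eef|contact"
python3 -m handwheel '[[[0.015,0,0,-0.003,0],[0.015,0,0,0,0],[0.015,0,0,0,0]]]' | grep -E "eef|contact"
python3 -m handwheel '[[[0.015,0,0,-0.003,0],[0.015,0,0,0,0],[0.015,0,0,0,0]]]' | grep -E "eef|contact"
```

```text
eef_pos: [0.5694, -0.1456, 0.1075]
contact_force: [0.5, 0.3, 5.2]
eef_pos: [0.569, -0.1455, 0.1084]
contact_force: [1.2, 0.5, -1.0]
eef_pos: [0.569, -0.1455, 0.1119]
contact_force: [1.3, -1.5, -2.0]
eef_pos: [0.5691, -0.1455, 0.1154]
contact_force: [0.2, -1.0, -1.2]
eef_pos: [0.5691, -0.1454, 0.1185]
contact_force: [0.4, -0.6, -2.4]
```

```bash
python3 -m handwheel '[[[0.015,0,0,-0.012,0],[0.015,0,0,-0.012,0],[0.015,0,0,-0.02,0],[0.015,0,0,-0.024,0],[0.015,0,0,0,0],[0.015,0,0,0,0],[0.015,0,0,0,0]]]' | grep -E "time|eef|contact"
python3 slip.py w7
python3 - <<'E'
from h import *
T=pose(); np.save("w7.npy",T); print(T[:3,3].round(4))
d=[]
for f in ("w3","w7"):
    c=cv2.imread(f"pics/{f}.png")[160:215,228:280].astype(float)
    d.append(cv2.resize(np.clip((c/c.max())**.8*255,0,255).astype(np.uint8),None,fx=7,fy=7,interpolation=cv2.INTER_CUBIC))
cv2.imwrite("pics/c7.png",np.hstack(d))
for f in ("w3","w7"):
    g=cv2.imread(f"pics/{f}.png",0); print(f); print(g[178:206:1,250:262:3].T)
E
```

```text
time: 14.47
eef_pos: [0.5685, -0.145, 0.1857]
contact_force: [-0.6, 0.0, -2.4]
w4 [(0.25, 0.0, 0.97), (1.0, -0.5, 0.83), (0.0, 0.0, 1.0)]
w5 [(0.375, -0.125, 0.97), (-0.25, 0.0, 0.98), (0.125, 0.25, 0.98)]
w7 [(-0.125, 0.0, 0.99), (0.0, 0.0, 1.0), (0.0, 0.0, 1.0)]
[253.21131633 245.76677451]
[253.21052049 246.58249707]
[ 0.5681 -0.1448  0.1847]
w3
[[ 97  91  85  81  85  93  98  98  98 103 108 109 112 113 108  91  70  50
   48  45  48  49  49  47  49  51  47  50]
 [ 93  87  79  82  93 109 114 114 111 110 107  99 101 105 101  78  57  49
   53  54  50  51  51  51  52  51  52  50]
 [ 93  89  78  79  91 107 112 113 112 112 108 100  98 105 106  93  64  50
   50  51  52  55  52  55  51  50  54  52]
 [ 94  91  85  78  83  95 104 106 108 105 108 111 113 111 113 107  92  68
   54  51  49  51  51  51  49  48  52  54]]
w7
[[ 93 109 116 114 115 112 106  92  91 104 113 114 114 110  97  73  53  47
   49  52  51  50  47  48  50  49  48  49]
 [ 99 112 115 116 114 113 111  99  84  93 105 110 113 111 100  77  58  50
   51  50  48  54  49  54  48  53  54  50]
 [ 85 100 110 109 104 100  97 100 108 113 112 112 107  97  76  56  47  52
   53  51  52  51  50  51  50  51  50  48]
 [ 82  78  82  95 107 112 116 113 112 108 100  90  74  67  63  69  67  70
   54  54  50  50  49  51  52  52  51  49]]
```

View pics/c7.png

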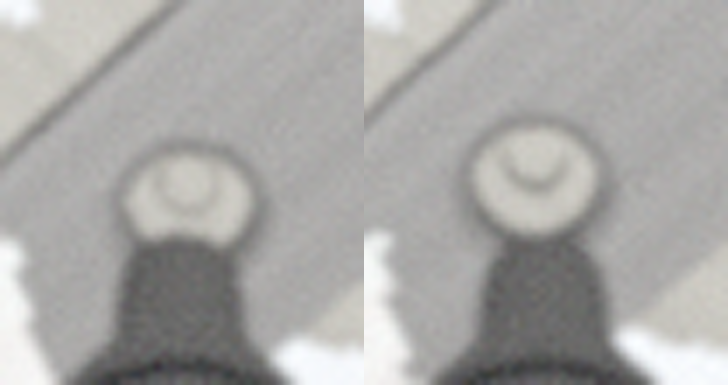

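The right half shows the dent: the pip now has a dark recessed crescent near (535,175) that wasn't there before. The nose is fully out again and the punch hasn't slipped. I'll take it back over the stand.

```bash
python3 -m handwheel '[[[0.015,0.0217,0.0334,0,0],[0.015,0.0217,0.0334,0,0],[0.015,0.0217,0.0334,0,0],[0.015,0.0217,0.0334,0,0],[0.015,0.0217,0.0334,0,0],[0.015,0.0217,0.0334,0,0],[0.015,0.0217,0.0334,0,0],[0.015,0,0,0,0],[0.015,0,0,0,0],[0.015,0,0,0,0],[0.015,0,0,0,0],[0.015,0,0,0,0]]]' | grep -E "eef|contact"
python3 -m handwheel '[[[0.015,0,0,0,0],[0.015,0,0,0,0],[0.015,0,0,0,0]]]' | grep -E "eef|contact"
python3 - <<'E'
from h import *
T=pose(); print(T.round(4)); X=np.array([.5235,.1299,.0981]); print((T[:3,:3].T@(X-T[:3,3])).round(4))
im=viewer.read_camera("wrist"); cv2.imwrite("pics/w8.png",im)
for r in viewer.pinpoint("wrist","stand_hole")[:1]:
    uv=np.array(r["xy"])*[512,384]; print(r["confidence"],at_z("wrist",uv,.06,T).round(4))
g=im[:,:,0].astype(int)-0; x=im[175:215,228:282]; print(x.max(2)[::2,::3])
E
```

```text
eef_pos: [0.5243, 0.1283, 0.1857]
contact_force: [0.2, -0.8, -1.8]
eef_pos: [0.5244, 0.1289, 0.1862]
contact_force: [-0.3, -0.4, -1.3]
[[-0.9149  0.4036 -0.      0.5244]
 [ 0.4036  0.9149  0.      0.1289]
 [ 0.     -0.     -1.      0.1862]
 [ 0.      0.      0.      1.    ]]
[0.0012 0.0005 0.0881]
0.88 [0.5234 0.1282 0.06  ]
[[ 98  94  97  94  95  95  91  78  80  80  80  90  97  98  96  93  95  94]
 [ 96  94  93  95  96  96  77  85  94  95  87  73  95  94  96  97  97  94]
 [ 95  92  93  94  95  86  62  70  88  90  70  64  82  95  95  93  95  95]
 [ 96  94  92  94  95  81  56  51  55  54  49  51  78  95  93  96  95  95]
 [ 95  95  96  98  95  82  49  52  51  49  48  47  77  91  94  96  99  94]
 [ 94  97  96  94  94  81  48  51  54  51  50  46  72  96  97  92  93  95]
 [ 96  95  95  96  96  80  50  53  52  48  47  49  78  95  93  96  93  95]
 [ 93  94  94  94  96  83  67  49  51  51  49  61  82  97  93  96  94  96]
 [ 93  92  96  93  95  90  83  57  54  50  56  79  90  95  95  93  94  96]
 [ 96  93  95  93  94  95  87  70  55  53  69  85  94  93  92  96  97  94]
 [128 105  96  95  93  95  88  54  54  51  60  90  94  98  93  97  95  96]
 [146 135  94  95  95  94  68  49  51  52  47  76  98  95  96  95  95  93]
 [145 144  97  96  95  94  49  51  53  53  53  61  93  97  96  96  93  93]
 [145 146 115  94  96  89  47  50  48  51  51  55  94  94  94  93  95  94]
 [145 144 133  91  93  88  42  48  51  55  52  50  92  94  96  94  95  95]
 [144 145 141 100  92  86  46  50  50  54  50  48  92  95  96  92  92  94]
 [145 143 145 115  93  80  47  53  55  52  53  48  89  96  93  93  93  96]
 [145 144 144 132  92  64  49  49  50  51  51  52  76  97  97  96  94  94]
 [145 144 144 144  81  46  46  38  36  37  41  49  54  83  92  93  96  94]
 [144 145 144 131  55  36  28  32  42  38  33  30  41  55  89  95  93  93]]
```

Run:
```python
from h import *
T=pose(); im=cv2.imread("pics/w8.png")
F=at_z("wrist",(253.7,202.5),T[2,3]-.0831,T); print("foot",F.round(4),"tcp",T[:3,3].round(4))
for z in (.06,.0575): 
    q=[proj("wrist",[F[0]+r*T[0,0],F[1]+r*T[1,0],z],T).round(1) for r in (-.0085,0,.0085,.011)]; print(z,q)
v=im[172:200,236:272].max(2); print(v[:,::2])
```

```text
foot [0.5242 0.1297 0.1032] tcp [0.5243 0.1293 0.1863]
0.06 [array([253.7, 196.8]), array([253.7, 187.8]), array([253.7, 178.7]), array([253.7, 176. ])]
0.0575 [array([253.7, 196. ]), array([253.7, 187.1]), array([253.7, 178.1]), array([253.7, 175.4])]
[[95 97 97 95 95 95 93 96 92 94 94 95 94 95 96 97 95 96]
 [97 96 94 94 96 97 94 90 87 88 89 91 96 94 94 97 96 94]
 [96 95 94 96 94 95 88 82 76 75 79 85 92 96 97 95 95 96]
 [96 94 95 97 96 91 82 79 80 79 77 80 85 92 97 96 95 96]
 [95 98 95 95 94 81 78 84 90 91 90 80 75 90 93 94 97 97]
 [95 96 96 96 93 77 74 92 94 95 94 87 70 78 95 94 92 96]
 [96 97 92 94 88 71 71 91 95 97 95 81 65 76 88 96 96 95]
 [95 95 95 94 82 62 58 78 88 89 82 70 54 68 82 94 94 95]
 [95 95 97 92 74 57 49 61 71 76 66 55 49 60 78 96 96 95]
 [96 96 95 88 74 56 51 54 55 58 53 49 46 59 78 92 97 93]
 [94 94 97 88 71 52 51 55 52 49 51 46 47 53 74 91 97 94]
 [93 96 95 86 66 49 50 50 51 53 48 48 46 51 77 88 93 94]
 [93 95 94 84 68 46 51 54 51 52 49 51 52 47 74 88 96 95]
 [96 92 94 84 70 48 51 52 54 53 47 50 46 52 72 89 96 97]
 [91 94 96 85 73 52 51 52 53 50 51 50 50 52 74 89 94 96]
 [97 95 96 86 74 50 54 52 52 51 52 47 50 58 78 91 96 93]
 [93 95 95 89 80 58 50 52 52 50 52 52 47 66 82 92 94 94]
 [95 94 96 89 80 67 53 54 51 48 50 49 51 68 82 91 94 93]
 [93 95 94 92 83 75 57 52 51 47 48 54 58 75 84 93 94 95]
 [95 92 95 93 85 83 67 56 54 50 52 56 73 78 90 95 93 95]
 [99 93 95 97 89 84 77 60 53 51 53 67 76 81 90 93 95 95]
 [95 95 94 94 92 87 80 59 55 50 56 69 85 87 94 96 95 92]
 [96 93 95 94 94 88 72 57 45 53 54 63 87 88 96 94 95 94]
 [94 95 93 94 95 88 61 51 54 54 53 60 80 93 94 95 93 93]
 [94 95 97 93 94 77 50 52 54 52 53 46 73 95 95 93 93 94]
 [94 93 95 93 93 68 50 52 51 51 53 47 61 88 98 94 94 96]
 [96 96 93 91 88 55 50 53 55 53 50 52 52 82 97 95 95 94]
 [93 93 95 95 85 49 48 48 53 52 48 53 52 82 93 94 94 96]]
```

```bash
python3 -m handwheel '[[[0.015,0.0014,0.0005,0.015,0],[0.015,0,0,0.015,0],[0.015,0,0,0.008,0],[0.015,0,0,0,0],[0.015,0,0,0,0],[0.015,0,0,0,0],[0.015,0,0,0,0]]]' | grep -E "eef|contact"
python3 -m handwheel '[[[0.015,0,0,0.002,0],[0.015,0,0,0.002,0],[0.015,0,0,0.002,0],[0.015,0,0,0,0],[0.015,0,0,0,0]]]' | grep -E "eef|contact"
python3 -m handwheel '[[[0.015,0,0,0.002,0],[0.015,0,0,0.002,0],[0.015,0,0,0.002,0],[0.015,0,0,0,0],[0.015,0,0,0,0]]]' | grep -E "eef|contact"
```

```text
eef_pos: [0.5239, 0.1307, 0.1494]
contact_force: [0.3, 0.3, -0.9]
eef_pos: [0.5229, 0.1307, 0.1419]
contact_force: [-0.2, -0.2, -2.6]
eef_pos: [0.5229, 0.1307, 0.1359]
contact_force: [-0.5, -0.9, -2.3]
```

```bash
python3 -m handwheel '[[[0.015,0,0,0.006,0],[0.015,0,0,0.006,0],[0.015,0,0,0,0],[0.015,0,0,0,0]]]' | grep -E "eef|contact"
python3 -m handwheel '[[[0.015,0,0,0.008,0],[0.015,0,0,0.008,0],[0.015,0,0,0.005,0],[0.015,0,0,0.002,0],[0.015,0,0,0,0],[0.015,0,0,0,0],[0.015,0,0,0,0]]]' | grep -E "eef|contact"
```

```text
eef_pos: [0.5225, 0.1306, 0.1233]
contact_force: [0.2, -0.8, -2.0]
eef_pos: [0.5233, 0.1307, 0.1015]
contact_force: [-0.4, -0.5, -2.4]
```

```bash
python3 -m handwheel '[[[0.015,0,0,0.0015,0],[0.015,0,0,0.001,0],[0.015,0,0,0,0],[0.015,0,0,0,0],[0.015,0,0,0,0]]]' | grep -E "eef|contact"
python3 -m handwheel '[[[0.015,0,0,0.0005,0],[0.015,0,0,0,0],[0.015,0,0,0,0]]]' | grep -E "eef|contact"
python3 -m handwheel '[[[0.015,0,0,0.0004,0],[0.015,0,0,0,0],[0.015,0,0,0,0]]]' | grep -E "eef|contact"
```

```text
eef_pos: [0.5231, 0.1307, 0.0988]
contact_force: [-0.5, 0.4, -2.1]
eef_pos: [0.5231, 0.1307, 0.0982]
contact_force: [0.7, -0.6, -2.8]
eef_pos: [0.5232, 0.1307, 0.0981]
contact_force: [-1.0, -0.3, -0.4]
```

The shoulder touches at TCP z = 0.0981, the same height as at pick-up. I'll release, rise clear, and check.

```bash
python3 -m handwheel '[[[0.015,0,0,0.0002,0],[0.015,0,0,0,0],[0.03,0,0,0,0],[0.04,0,0,0,0],[0.06,0,0,0,0],[0.0854,0,0,0,0],[0.0854,0,0,0,0],[0.0854,0,0,0,0],[0.0854,0,0,0,0]]]' | grep -E "eef|contact|open"
python3 -m handwheel '[[[0.0854,0,0,-0.015,0],[0.0854,0,0,-0.03,0],[0.0854,0,0,-0.03,0],[0.0854,0,0,-0.03,0],[0.0854,0,0,-0.03,0],[0.0854,0,0,0,0],[0.0854,0,0,0,0],[0.0854,0,0,0,0]]]'
python3 w.py 9 punch=.06 stand_hole=.06 guide=.054
python3 - <<'E'
from h import *
for c,box in (("side",(195,120,250,180)),("top",(185,195,225,235))):
    if c=="top": continue
    im=viewer.read_camera(c); cv2.imwrite(f"pics/{c}9.png",im); x0,y0,x1,y1=box
    m=np.zeros(im.shape[:2],np.uint8); m[y0:y1,x0:x1]=(im[y0:y1,x0:x1].max(2)<70)
    n,l,s,cc=cv2.connectedComponentsWithStats(m); i=1+np.argmax(s[1:,4]); print(c,s[i],cc[i].round(1))
    d=cv2.absdiff(im,cv2.imread("pics/side0.png")).max(2)>40; n,l,s,cc=cv2.connectedComponentsWithStats(d.astype(np.uint8)); print([list(q) for q in s[1:] if q[4]>25])
im=cv2.imread("pics/w9.png"); T=np.load("w9.npy"); m=(im.max(2)<45).astype(np.uint8); m[250:]=0
n,l,s,c=cv2.connectedComponentsWithStats(m); i=1+np.argmax(s[1:,4]*(abs(c[1:,0]-255)<25)*(abs(c[1:,1]-195)<40)); print(s[i],c[i], proj("wrist",[.523,.1307,.155],T),proj("wrist",[.523,.1307,.06],T))
E
```

```text
eef_pos: [0.5231, 0.1307, 0.0976]
contact_force: [0.2, 0.9, -0.3]
opening: 0.997
time: 20.53
eef_pos: [0.5227, 0.1307, 0.232]
tcp_rot: [0.206, 0.979, -0.0, -0.0]
contact_force: [0.1, 0.1, -0.1]
opening: 1.002
finger_force: 0.0
tcp [0.5227 0.1307 0.232 ] yaw y-axis 66.27 t 20.5333
punch 0.75 [254.4 174.6] [0.5209 0.1326 0.06  ]
stand_hole 0.88 [252.6 176.4] [0.522  0.1301 0.06  ]
stand_hole 0.62 [254.8 165.8] [0.5125 0.1367 0.06  ]
guide 0.94 [ 64.7 295.7] [ 0.5679 -0.1457  0.054 ]
side [215 133  11  37 323] [220. 151.]
[[np.int32(69), np.int32(0), np.int32(31), np.int32(51), np.int32(1021)], [np.int32(155), np.int32(0), np.int32(89), np.int32(27), np.int32(1328)], [np.int32(203), np.int32(28), np.int32(31), np.int32(4), np.int32(38)], [np.int32(202), np.int32(32), np.int32(33), np.int32(78), np.int32(1546)], [np.int32(0), np.int32(74), np.int32(12), np.int32(58), np.int32(457)], [np.int32(2), np.int32(108), np.int32(122), np.int32(82), np.int32(3130)], [np.int32(22), np.int32(161), np.int32(200), np.int32(58), np.int32(4009)], [np.int32(224), np.int32(162), np.int32(11), np.int32(9), np.int32(60)]]
[ 238  167   32   51 1247] [253.58861267 193.38251804] [253.53808234 205.81799057] [253.54403186 177.06432023]
```

The side silhouette matches the start (top row 133, height 37). The punch is upright and home, and only the arm and its shadow differ. Handing in.

```bash
python3 -c "from plant import sign_off; print(sign_off())"
```

```text
the job is handed in; nothing more can be done
None
```

I pressed the punch about 11 mm, short of its 12 mm stop. The net force peaked near 11 N and then fell. The drill spot shows a fresh dent, though I couldn't measure its depth. The punch is home and upright in its stand, released at about 20 s, and the job is handed in.

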